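Find the hidden release notch in a glass grinder's edging and press the key in it

TASK

Put a closed fingertip on top of the red end cap of the glass grinder's front edging and sweep it along the top of the black edging, starting right beside the cap, until you find the hidden notch; then press the key inside the notch all the way down, so that the blue sediment tray comes out. Only the key may drive the tray: do not touch the tray itself. Leave the paperweight, hand pad and jar where they are, and finish with the hand clear of everything.

Things in the scene. Friction and masses are not known exactly. Their poses are not given: they have to be found in the camera images.
- grinder: Grey bench-top flat-lap glass grinder, fixed, 410 mm along its y, 320 mm along its x, 100 mm high, with a round steel lap (236 mm across, top 88 mm up). Origin: centre of its underside, on the bench; z up; its -x side (front) faces the robot. A black edging with an end cap at each end runs along the top of its front; nothing of the grinder is higher.
- edging (a point): Middle of the edging's top, 100 mm up; axes as the grinder's. Edging: straight, rigid, flat (within 1 mm), 24 mm wide (x), from y = -145 to +145 mm, then the caps. It has one notch, a gap 54 mm long (y), open to front and back, centred anywhere from y = -58 to +58 mm: where differs each time and is not given, so feel for it. A black key lies in it, top 8 mm below the edging's top.
- red_cap: Red end cap of the edging, fixed, 60 mm long (y), 25 mm wide (x), at one end of the edging, left or right. Origin: centre of its flat top face, 100 mm above the bench; axes parallel to the grinder's.
- grey_cap: Grey end cap at the other end of the edging, same size, origin and axes as the red cap.
- key (a joint): How far the key in the notch (50 mm long, 22 mm wide) is pressed down: 0 = up, 0.008 m = all the way down (its top then 16 mm below the top of the edging). It moves straight down under about 4 to 6 N anywhere on its top and stays where it is left (no spring).
- tray (a joint): How far the blue sediment tray (front panel 300 mm wide, from 12 to 58 mm above the bench, under the edging) has come out of the grinder's front, towards the robot: 0 = in, 0.040 m = out. The key drives it: 5 mm out for each 1 mm the key goes down.
- paperweight: Loose round amber glass paperweight, 74 mm across, 57 mm high, 0.35 kg, standing on the lap. Origin: centre of its underside. Leave it.
- polish_pad: Loose black and orange hand polishing pad, 90 x 55 x 28 mm, on the bench beside the grinder. Origin: centre of its underside. Leave it.
- jar: Loose green glass jar with a steel lid, 68 mm across, 100 mm high, on the bench on the other side of the grinder. Origin: centre of its underside. Leave it.
There are look-alikes about, which are no part of the job. Several things have the shape of the jar; the one meant has the colours described above. Several things have the shape of the paperweight; the one meant has the colours described above.

How it is judged:
By the outcome, as a careful person would: the job done as asked, in the order asked, and still so for the second after the job is handed in, with the robot touching nothing.
It also fails if it takes over 54 s, if anything falls off the work surface, if the arm or the gripper's body presses on something with over 40 N, if the wrist force passes 120 N, or if a joint passes its speed limit or range.

ROBOT

A 7-joint arm with a two-finger parallel gripper is mounted at the origin on the work surface. World frame = base frame: x ahead of the robot, y to its left, z up, the work surface at z = 0. Lengths are in mm, angles in rad, forces in N, time in s.
With the tool pointing down it reaches from about 400 to 875 mm from the base axis. Payload 4.4 kg.
Tool frame: the origin (TCP) lies at the very end of the fingers, on their centre line; the grasp point (between the pads) lies 19 mm behind it; y points along the fingers, z is the direction in which the jaws open and shut, and the axes are right-handed (so a half turn about y gives the same grasp; the last joint's range is limited). The gripper opens to 85 mm and grips with 20 to 120 N. Pads are 22 mm wide; open, the fingers measure 114 mm over their backs; the gripper's body (76 mm by 85 mm) begins 54 mm behind the grasp point. The pads swing forward as they close: fully open they stand 13 mm farther back than shut.
Start: joints at [-1.405, 0.628, 0.038, 1.517, -0.027, 0.996, -0.02], TCP at [149.298, 632.636, 209.113] pointing down, gripper open.
Joint ranges: [-3.06, 3.06], [-0.37, 2.12], [-1.25, 1.32], [0.18, 2.47], [-1.1, 4.24], [0.23, 1.98], [-2.94, 2.94]. Speed limits (rad/s): [2.57, 2.57, 3.14, 3.14, 3.14, 3.14, 3.14].

INTERFACE

Orientations are given as [roll, pitch, yaw] about the fixed x, y, z axes, in that order (R = Rz(yaw) Ry(pitch) Rx(roll)).
In Python, from cell import * gives the robot as it stands.
- The arm moves only by the tool apply_moves, never from a script. Its argument "targets" is a list of rows, each a list of 6 numbers: the shift along the tool's x, y, z in units of 40 mm (1.0 is 40 mm), then the turn, a rotation vector about the tool's x, y, z in units of 8 degrees (1.0 is 8 degrees). A call has 1 to 12 rows; each row shifts and turns the commanded pose from where the row before left it, along the tool's axes as they then stand; what a row does not reach is not made up. A row lasts 1/8 s, in which the tool goes at most 62.5 mm and 10.7 degrees, less where a joint would pass 70% of its speed; a pose out of reach is approached as far as the arm can. A call is refused whole if a number of a shift passes 1 or a number of a turn 1, either way. A call with a gripper value outside its range is refused whole. "jaw" is the gripper command: -1 is shut, 1 is fully open, values between are in proportion, set as the call begins (left out, the last holds). The fingers move at their own pace and stop on an object; the grip force is fixed at half the most. Time passes only in rows, so rows that do not move let the fingers close. It gives the time, the measured TCP pose, the force and the opening at its end, in the units of the state.
- read_state(): the state, without advancing time (a new reading comes with each control period).
- get_image(name): name is "side" or "top" or "wrist"; returns the picture (400x640x3 uint8, red, green, blue); there is no depth.
- calibration(name): a dict with "fx", "fy", "cx", "cy" (pixels), "world_from_camera" (4x4, takes a point from camera to world coordinates). Camera axes: x right, y down, z forward; pixel columns grow to the right and rows downward; lengths in mm; the calibration is good to about 2 mm. The wrist camera is an equidistant fisheye: a pixel r from the principal point sees the ray r / f radians off the axis. A picture is of the moment at which its call begins: read the wrist's pose just before it. calibration takes no time and is no camera call; for the wrist camera it gives the pose at the moment of the call.
- finish_job(): hands the job in, once; it reports no verdict.
The state is a dict: "clock": time; "qpos": joint angles; "qd": joint speeds; "tau": joint torques, N m; "eef_pos": TCP position; "tool_rot": TCP orientation; "force": force on the tool from outside, world axes, zero at the start; "torque": the same for the moment, N m; "width": finger opening in mm.
Only numpy, scipy, OpenCV 4.12 (cv2) and the standard library are available. Lean on these libraries where they do the work, as an engineer would, in place of code of your own. Each camera call takes 0.05 s, during which the arm holds its last target. There are 200 camera calls.

## Working session

There is one attempt and no reset: what is moved stays moved. The work goes in short steps, Python scripts to look and compute and a tool call to move; the robot and the scene stay as the last step left them, time stands still between calls to the robot, and variables do not carry over. Pictures are saved under pics/ and viewed, about 8 in all and at most 12, crops included, and the job is handed in when it is done.

Besides the shell and the picture viewer there is one more tool, called after "Emit:" as a command line: name --pt "numbers of a row" for each row, then --argument value for the rest. apply_moves: Moves the arm, as the interface text tells. Its arguments: {"type":"object","properties":{"targets":{"type":"array"},"jaw":{"type":"number"}},"required":["targets"]}

```bash
ls; mkdir -p pics
python3 - <<'E'
from cell import *
import cv2,numpy as np
s=read_state();print(s)
for n in("side","top"):
    im=get_image(n);cv2.imwrite(f"pics/{n}1.png",im[:,:,::-1])
    c=calibration(n);print(n,c['fx'],c['fy'],c['cx'],c['cy'],np.round(c['world_from_camera'],3).tolist())
E
```

```text
pics
{'clock': 0.0, 'qpos': array([-1.40481139,  0.62934683,  0.03845659,  1.51838939, -0.02700505,
        0.9962806 , -0.02003466]), 'qd': array([-4.33840900e-04,  2.67207446e-05, -2.76511351e-04, -8.06178551e-04,
        1.22850036e-05, -1.64156845e-03,  2.87865571e-04]), 'tau': array([ 3.37352312e-04, -5.63415062e+01,  1.22609261e+00, -1.93446118e+01,
        1.09428767e-02,  1.03634759e-02,  1.88023165e-06]), 'eef_pos': array([149.13999015, 631.96709835, 208.18209541]), 'tool_rot': array([-1.57270183e+00, -3.00086109e-05, -2.31834641e-01]), 'force': array([-0.25901832, -0.38535861, -0.34675106]), 'torque': array([ 0.01755721,  0.02258058, -0.0588785 ]), 'width': 85.40445774267276}
side 403.5951812683537 403.5951812683537 323.80481562409045 201.5749867342914 [[-0.977, -0.167, 0.132, 480.766], [-0.212, 0.712, -0.67, 812.21], [0.018, -0.682, -0.731, 984.196], [0.0, 0.0, 0.0, 1.0]]
top 384.6707495342548 384.6707495342548 322.4990992825179 201.0038451200341 [[-0.011, -1.0, 0.025, 597.817], [-1.0, 0.011, -0.005, 19.944], [0.005, -0.025, -1.0, 1031.561], [0.0, 0.0, 0.0, 1.0]]
```

View pics/top1.png

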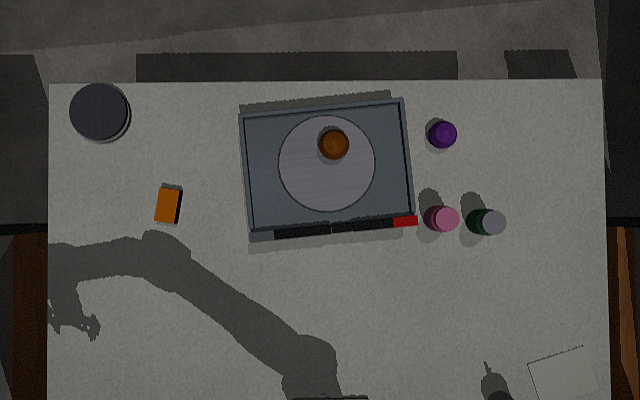

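View pics/side1.png

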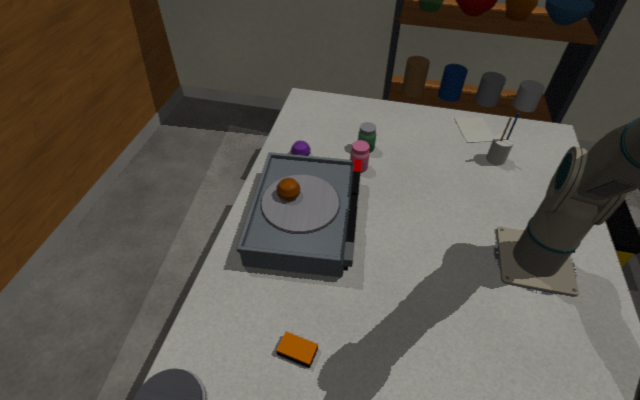

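The top view shows the grinder with the red cap on the right end (405,221), the grey cap at about (261,236), and a faint seam in the edging near (342,226). The side view agrees: red cap at (356,165), with the pink look-alike jar beside it. Next I'll measure.

```bash
cat > h.py <<'E'
from cell import *
import cv2,numpy as np
def ray(n,u,v):
    c=calibration(n);T=np.array(c['world_from_camera'])
    d=T[:3,:3]@np.array([(u-c['cx'])/c['fx'],(v-c['cy'])/c['fy'],1.]);return T[:3,3],d/np.linalg.norm(d)
def onz(n,u,v,z):
    o,d=ray(n,u,v);return o+d*(z-o[2])/d[2]
def tri(a,b):
    (o1,d1),(o2,d2)=ray(*a),ray(*b)
    t=np.linalg.lstsq(np.c_[d1,-d2],o2-o1,rcond=None)[0]
    p,q=o1+d1*t[0],o2+d2*t[1];return (p+q)/2,np.linalg.norm(p-q)
E
python3 - <<'E'
from h import *
t=cv2.imread('pics/top1.png');s=cv2.imread('pics/side1.png')
def red(im,box):
    h=cv2.cvtColor(im,cv2.COLOR_BGR2HSV);m=((h[...,0]<6)|(h[...,0]>174))&(h[...,1]>180)&(h[...,2]>90)
    k=np.zeros_like(m);x0,y0,x1,y1=box;k[y0:y1,x0:x1]=1;return (m&k).astype('uint8')
mt=red(t,(370,200,435,240));ms=red(s,(335,145,375,185))
for n,m in(('top',mt),('side',ms)):
    c=cv2.findContours(m,0,1)[0];c=max(c,key=cv2.contourArea);print(n,cv2.minAreaRect(c),cv2.boundingRect(c))
    if n=='top':
        b=cv2.boxPoints(cv2.minAreaRect(c));print([np.round(onz('top',*p,100),1).tolist() for p in b])
# black edging in the top view
g=t.max(2);m=((g<32)).astype('uint8');m[:215]=0;m[240:]=0;m[:,:268]=0;m[:,395:]=0
c=cv2.findContours(cv2.morphologyEx(m,3,np.ones((3,3))),0,1)[0];c=max(c,key=cv2.contourArea);r=cv2.minAreaRect(c);print(r)
print([np.round(onz('top',*p,100),1).tolist() for p in cv2.boxPoints(r)])
def up(im,x0,y0,x1,y1,f):return cv2.resize(im[y0:y1,x0:x1],None,fx=f,fy=f,interpolation=cv2.INTER_CUBIC)
a=np.clip(up(t,240,200,430,250,4).astype(float)*2,0,255);b=np.clip(up(s,320,140,395,280,4).astype(float)*2,0,255)
o=np.zeros((600,760,3));o[:200]=a;b=cv2.rotate(b.astype('uint8'),0);o[210:210+b.shape[0],:b.shape[1]]=b
cv2.imwrite('pics/crop1.png',o)
E
```

```text
top ((405.160400390625, 220.86349487304688), (9.580982208251953, 24.18613624572754), 83.2901611328125) (393, 216, 25, 12)
[[579.3, -154.4, 100.0], [585.5, -212.8, 100.0], [562.4, -215.1, 100.0], [556.2, -156.8, 100.0]]
side ((357.0, 164.5), (11.0, 8.0), 90.0) (353, 159, 9, 12)
((330.4060363769531, 226.59463500976562), (13.240220069885254, 124.64198303222656), 84.07542419433594)
[[561.1, 147.9, 100.0], [588.8, -152.4, 100.0], [556.9, -155.3, 100.0], [529.3, 144.9, 100.0]][ WARN:0@0.153] global loadsave.cpp:1063 imwrite_ Unsupported depth image for selected encoder is fallbacked to CV_8U.
```

View pics/crop1.png

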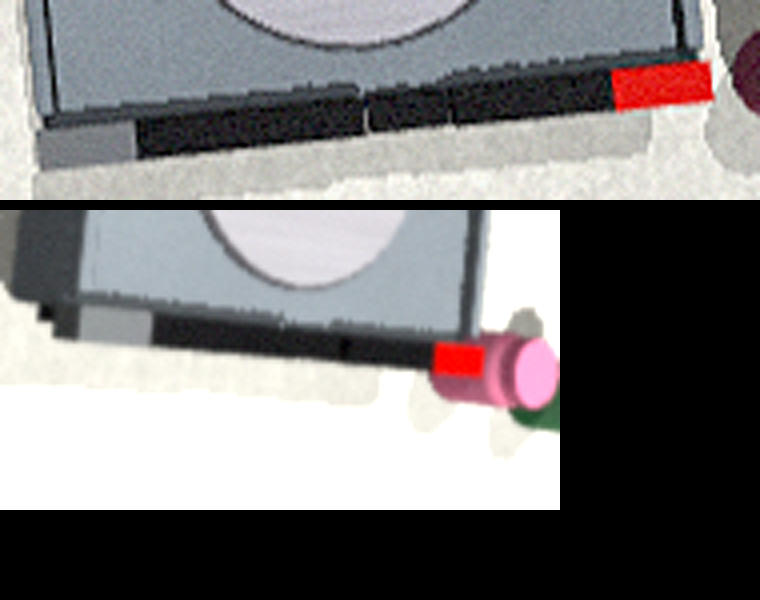

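The crop shows the red cap at full-image (405,221) and the grey cap at (262,236). The two seams at about (331,227.5) and (353,226) bound the suspected notch. I'll use that only as a hint and feel for it.

Run:
```python
from h import *
print('tri red',tri(('top',405.16,220.86),('side',357,164.5)))
R=onz('top',405.4,220.9,100);G=onz('top',262,236.2,100)
print(R,G,np.linalg.norm(R-G),'yaw',np.arctan2(-(G-R)[0],(G-R)[1]))
u=(G-R)/np.linalg.norm(G-R);M=(R+G)/2
for p in((331.3,227.5),(353,225.8)):
    P=onz('top',*p,100);print(P,(P-M)@u)
s=read_state();print(calibration('wrist')['world_from_camera'])
```

```text
tri red (array([ 569.94903139, -184.82931166,  100.38665298]), np.float64(1.8269908718352195))
[ 570.73898888 -185.35463407  100.        ] [537.69716396 161.9308883  100.        ] 348.8538322059463 yaw 0.09485757483694301
[556.79499121  -5.6837013  100.        ] 5.756997814565762
[560.31186441 -58.23974463 100.        ] -46.895876179434765
[[ 2.30316845e-01  9.29265122e-01  2.88826043e-01  7.54396170e+01]
 [ 9.73113213e-01 -2.19267703e-01 -7.05148891e-02  6.48496252e+02]
 [-2.19680407e-03  2.97301205e-01 -9.54781214e-01  3.72482657e+02]
 [ 0.00000000e+00  0.00000000e+00  0.00000000e+00  1.00000000e+00]]
```

Emit:
apply_moves --pt "0 0 0 0 -0.78 0" --pt "0 0 0 0 -0.78 0" --pt "0 0 0 0 -0.78 0" --pt "0.78 0 -0.97 0 0 0" --pt "0.78 0 -0.97 0 0 0" --pt "0.78 0 -0.97 0 0 0" --pt "0.78 0 -0.97 0 0 0" --pt "0.78 0 -0.97 0 0 0" --pt "0.78 0 -0.97 0 0 0" --pt "0.78 0 -0.97 0 0 0" --pt "0.78 0 -0.97 0 0 0" --pt "0.78 0 -0.97 0 0 0" --jaw -1

```text
clock: 1.6
eef_pos: [462.7, 310.3, 208.8]
tool_rot: [-1.571, 0.001, 0.095]
force: [-0.4, 0.8, -0.2]
width: 0.6
```

Emit:
apply_moves --pt "0.78 0 -0.97 0 0 0" --pt "0.75 0 -0.97 0 0 0" --pt "0 0 -0.97 0 0 0" --pt "0 0 -0.97 0 0 0" --pt "0 0 -0.97 0 0 0" --pt "0 0 -0.97 0 0 0" --pt "0 0 -0.97 0 0 0" --pt "0 0 -0.97 0 0 0" --pt "0 0 -0.97 0 0 0" --pt "0 0 -0.97 0 0 0" --pt "0 0 -0.6 0 0 0" --pt "0 0 0 0 0 0"

```text
clock: 3.1
eef_pos: [561.4, -95.2, 208.7]
tool_rot: [-1.572, 0.001, 0.091]
force: [-0.1, 0.8, 1.0]
width: -0.5
```

Emit:
apply_moves --pt "0 0 -0.9 0 0 0" --pt "0 0 -0.9 0 0 0" --pt "0 0.4 -0.5 0 0 0" --pt "0 0.9 0 0 0 0" --pt "0 0.7 0 0 0 0" --pt "0 0 0 0 0 0" --pt "0 0 0 0 0 0"

```text
clock: 3.98
eef_pos: [571.2, -183.4, 129.5]
tool_rot: [-1.57, -0.001, 0.096]
force: [0.7, 0.2, 0.1]
width: 0.1
```

Run:
```python
from h import *
s=read_state();print(s['eef_pos'],s['tool_rot'],s['force'],s['width'])
im=get_image('wrist');t=get_image('top')
a=im[:,:,::-1];b=cv2.resize(t[180:260,300:460,::-1],(640,320),interpolation=cv2.INTER_CUBIC)
cv2.imwrite('pics/w2.png',cv2.resize(np.clip(np.vstack([a,b]).astype(float)*1.5,0,255).astype('uint8'),None,fx=.83,fy=.83))
```

```text
[ 571.21530473 -183.35169168  129.46564061] [-1.57040506e+00 -6.85598217e-04  9.61017561e-02] [0.66192657 0.15006065 0.122066  ] 0.05809960724774107
```

View pics/w2.png

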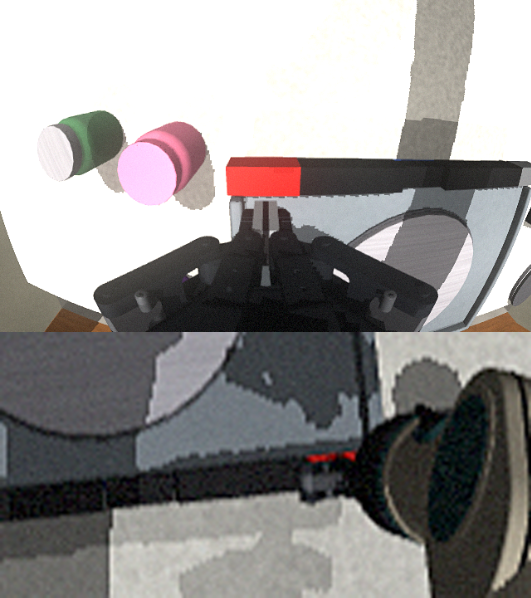

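Wrist view: red cap at about (264,178) in the picture, with the fingertips just below it and centred on it lengthwise. The top crop shows a red strip behind the finger. I'll check the x offset numerically.

```bash
cat >> h.py <<'E'
def wonz(c,u,v,z):
    T=np.array(c['world_from_camera']);a=np.array([(u-c['cx'])/c['fx'],(v-c['cy'])/c['fy']]);r=np.linalg.norm(a)
    d=T[:3,:3]@np.r_[a/r*np.sin(r),np.cos(r)];o=T[:3,3];return o+d*(z-o[2])/d[2]
E
python3 - <<'E'
from h import *
c=calibration('wrist');s=read_state();im=get_image('wrist')[:,:,::-1].copy()
h=cv2.cvtColor(im,cv2.COLOR_BGR2HSV);m=(((h[...,0]<6)|(h[...,0]>174))&(h[...,1]>180)&(h[...,2]>60)).astype('uint8')
k=max(cv2.findContours(m,0,1)[0],key=cv2.contourArea);r=cv2.minAreaRect(k);print(r)
for p in cv2.boxPoints(r):print(np.round(wonz(c,*p,100),1))
x,y,w,hh=cv2.boundingRect(k)
# visible top of the fingers: their tip pixel seen on the plane of the TCP
print(s['eef_pos'],np.round(np.array(c['world_from_camera'])[:3,3],1))
cx,cy=x+w//2,y+hh//2
cr=im[cy-40:cy+80,cx-90:cx+70];cv2.imwrite('pics/w3.png',np.clip(cv2.resize(cr,None,fx=4.5,fy=4.5,interpolation=2)*1.6,0,255));print('crop origin',cx-90,cy-40)
E
```

```text
((318.0, 217.0), (34.0, 88.0), 90.0)
[ 559.6 -217.   100. ]
[ 554. -159.  100.]
[ 578.3 -155.5  100. ]
[ 584.1 -215.9  100. ]
[ 571.61204176 -184.03138666  130.24902282] [ 495.8 -192.4  294.3]
crop origin 228 177[ WARN:0@1.204] global loadsave.cpp:1063 imwrite_ Unsupported depth image for selected encoder is fallbacked to CV_8U.
```

View pics/w3.png

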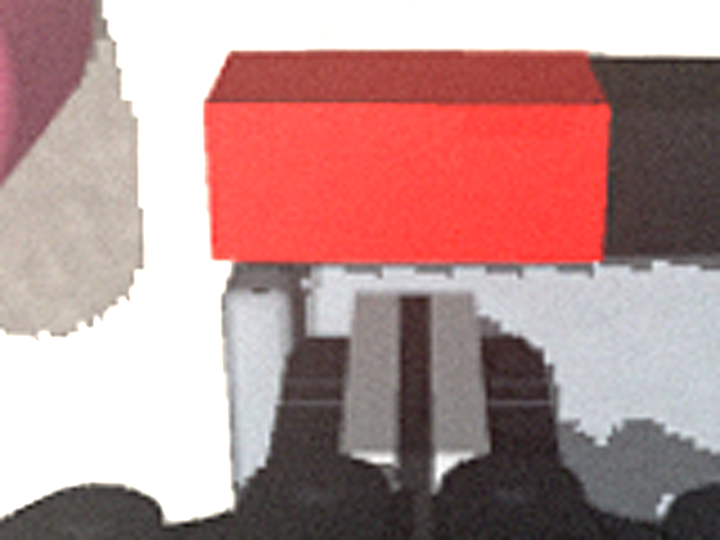

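The cap's top face spans crop (205,102) to (605,260), with its front face above that. The fingertip's near edge is at crop row 294.

Run:
```python
from h import *
c=calibration('wrist')
P=[wonz(c,228+a/4.5,177+b/4.5,100) for a,b in((205,102),(608,104),(602,261),(213,258))]
print(np.round(P,1),np.round(np.mean(P,0),1))
F=[wonz(c,228+a/4.5,177+b/4.5,130) for a,b in((357,294),(475,294))];print(np.round(F,1))
s=read_state();print(s['eef_pos'],s['force'])
```

```text
[[ 559.3 -217.5  100. ]
 [ 554.  -158.4  100. ]
 [ 579.  -155.7  100. ]
 [ 584.2 -215.1  100. ]] [ 569.1 -186.7  100. ]
[[ 573.8 -192.6  130. ]
 [ 572.3 -177.3  130. ]]
[ 571.55819151 -184.1989586   130.31343854] [ 0.78195525  0.30783463 -0.39658864]
```

Run:
```python
from h import *
c=calibration('wrist');T=np.linalg.inv(np.array(c['world_from_camera']));s=read_state();e=s['eef_pos']
def pr(p):
    q=T[:3,:3]@p+T[:3,3];r=np.arctan2(np.hypot(q[0],q[1]),q[2]);k=q[:2]/np.hypot(*q[:2])*r
    return np.array([c['cx']+c['fx']*k[0],c['cy']+c['fy']*k[1]])
Y=s['tool_rot'][2];X=np.array([np.cos(Y),np.sin(Y),0]);Z=np.array([-np.sin(Y),np.cos(Y),0])
for x in(-11,0,11):
  for h in(0,13,38):
    print(x,h,[np.round((pr(e+X*x+Z*z+[0,0,h])-[228,177])*4.5) .tolist() for z in(-8,8)])
```

```text
-11 0 [[360.0, 207.0], [486.0, 206.0]]
-11 13 [[356.0, 247.0], [492.0, 247.0]]
-11 38 [[346.0, 345.0], [504.0, 344.0]]
0 0 [[361.0, 285.0], [485.0, 285.0]]
0 13 [[357.0, 330.0], [490.0, 330.0]]
0 38 [[349.0, 437.0], [501.0, 437.0]]
11 0 [[362.0, 360.0], [483.0, 360.0]]
11 13 [[359.0, 409.0], [488.0, 409.0]]
11 38 [[351.0, 523.0], [498.0, 522.0]]
```

Run:
```python
from h import *
t=get_image('top')[:,:,::-1];s=get_image('side')[:,:,::-1]
f=lambda i:cv2.convertScaleAbs(cv2.resize(i,None,fx=9,fy=9,interpolation=cv2.INTER_CUBIC),alpha=2.2)
cv2.imwrite('pics/t4.png',np.hstack([f(t[195:245,380:424]),f(s[135:185,325:369])]))
```

```text
(no output)
```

View pics/t4.png

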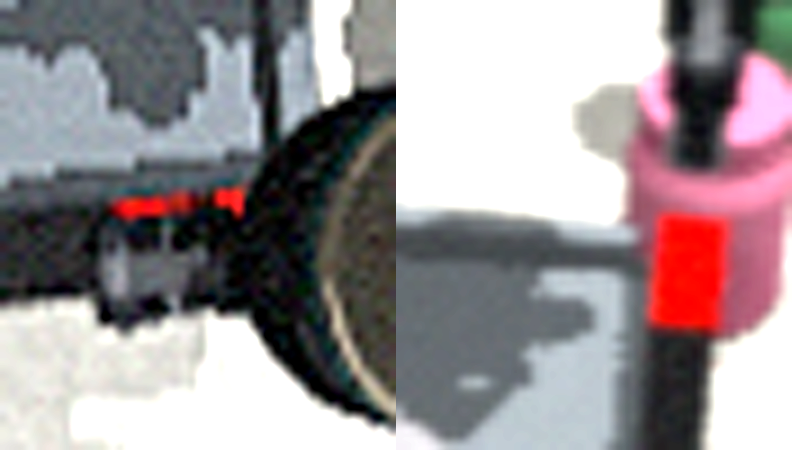

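Side crop: the fingertip (about 20 mm wide) is at crop (697,168), just above the cap, which is centred at (687,270). I'll compare this with the projection.

Run:
```python
from h import *
c=calibration('side');T=np.linalg.inv(np.array(c['world_from_camera']));e=read_state()['eef_pos'];Y=.096
X=np.array([np.cos(Y),np.sin(Y),0]);Z=np.array([-np.sin(Y),np.cos(Y),0])
def pr(p):
    q=T[:3,:3]@p+T[:3,3];return np.round(((q[:2]/q[2]*c['fx']+[c['cx'],c['cy']])-[325,135])*9+[396,0]).tolist()
for x in(-11,0,11,22):print(x,[pr(e+X*x+Z*z) for z in(-8,8)])
print('cap corners',[pr(np.array([570,-186,100])+X*a+Z*b) for a,b in((-12.5,30),(12.5,30),(12.5,-30),(-12.5,-30))])
```

```text
-11 [[716.0, 192.0], [713.0, 221.0]]
0 [[685.0, 189.0], [683.0, 218.0]]
11 [[655.0, 187.0], [652.0, 215.0]]
22 [[625.0, 184.0], [621.0, 213.0]]
cap corners [[711.0, 323.0], [642.0, 316.0], [653.0, 208.0], [720.0, 214.0]]
```

Side and wrist views agree that the tip is centred over the cap in x. They also put the physical fingertip some 20 mm higher than the reported TCP, so I'll find contact by force.

Emit:
apply_moves --pt "0 0.2 0 0 0 0" --pt "0 0.2 0 0 0 0" --pt "0 0.15 0 0 0 0" --pt "0 0 0 0 0 0"

```text
clock: 4.72
eef_pos: [570.1, -184.2, 106.2]
tool_rot: [-1.57, 0.001, 0.095]
force: [0.4, 0.0, 0.6]
width: -0.1
```

Emit:
apply_moves --pt "0 0.05 0 0 0 0" --pt "0 0.05 0 0 0 0" --pt "0 0 0 0 0 0"

```text
clock: 5.1
eef_pos: [570.6, -184.3, 103.0]
tool_rot: [-1.571, 0.0, 0.095]
force: [-0.0, -0.2, 0.6]
width: 0.1
```

Emit:
apply_moves --pt "0 0.05 0 0 0 0" --pt "0 0.05 0 0 0 0" --pt "0 0 0 0 0 0"

```text
clock: 5.48
eef_pos: [570.4, -184.3, 98.9]
tool_rot: [-1.571, 0.0, 0.095]
force: [-0.6, 0.0, -1.0]
width: 0.1
```

Emit:
apply_moves --pt "0 0.04 0 0 0 0" --pt "0 0.04 0 0 0 0" --pt "0 0 0 0 0 0"

```text
clock: 5.85
eef_pos: [570.5, -184.3, 95.7]
tool_rot: [-1.571, 0.0, 0.095]
force: [1.3, 0.5, 0.3]
width: 0.0
```

Run:
```python
from h import *
w=get_image('wrist')[:,:,::-1];s=get_image('side')[:,:,::-1]
f=lambda i,k,a:cv2.convertScaleAbs(cv2.resize(i,None,fx=k,fy=k,interpolation=cv2.INTER_CUBIC),alpha=a)
print(read_state()['force'])
cv2.imwrite('pics/t5.png',np.hstack([f(w[165:275,230:400],2.7,1.6)[:297],np.zeros((297,10,3),'uint8'),f(s[140:182,335:375],7.1,2)[:297]]))
```

```text
[-0.44240145 -0.47224225 -0.790592  ]
```

View pics/t5.png

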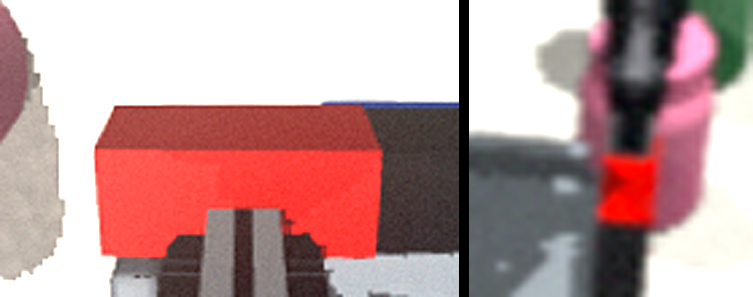

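The fingertip is still visibly above the cap (wrist crop (245,209)), roughly 20 mm up, so I'll continue down.

Emit:
apply_moves --pt "0 0.1 0 0 0 0" --pt "0 0.1 0 0 0 0" --pt "0 0.05 0 0 0 0" --pt "0 0 0 0 0 0"

```text
clock: 6.45
eef_pos: [570.4, -184.3, 85.6]
tool_rot: [-1.571, 0.0, 0.095]
force: [-0.2, -0.6, -0.2]
width: 0.2
```

Emit:
apply_moves --pt "0 0.04 0 0 0 0" --pt "0 0.04 0 0 0 0" --pt "0 0 0 0 0 0"

```text
clock: 6.82
eef_pos: [570.5, -184.3, 82.6]
tool_rot: [-1.571, 0.0, 0.095]
force: [-0.1, -0.7, 0.1]
width: 0.1
```

Emit:
apply_moves --pt "0 0.04 0 0 0 0" --pt "0 0.04 0 0 0 0" --pt "0 0 0 0 0 0"

```text
clock: 7.2
eef_pos: [570.5, -184.3, 79.3]
tool_rot: [-1.571, 0.0, 0.095]
force: [-0.9, 0.1, 0.4]
width: -0.5
```

Emit:
apply_moves --pt "0 0.03 0 0 0 0" --pt "0 0.03 0 0 0 0" --pt "0 0 0 0 0 0"

```text
clock: 7.58
eef_pos: [570.7, -184.3, 77.9]
tool_rot: [-1.571, -0.0, 0.095]
force: [-1.5, -0.5, 6.1]
width: 0.1
```

Emit:
apply_moves --pt "0 0.03 0 0 0 0" --pt "0 0.03 0 0 0 0" --pt "0 0 0 0 0 0"

```text
clock: 7.95
eef_pos: [570.7, -184.4, 77.8]
tool_rot: [-1.571, -0.001, 0.095]
force: [-5.7, 2.2, 23.4]
width: -0.1
```

Contact on top of the red cap is at TCP z = 77.8, so the tip sits 22 mm above the reported TCP. Stiffness is about 7 N/mm. I'll ease off to a light load and sweep.

Emit:
apply_moves --pt "0 -0.05 0 0 0 0" --pt "0 0 0.1 0 0 0" --pt "0 0 0.15 0 0 0" --pt "0 0 0.15 0 0 0" --pt "0 0 0.15 0 0 0"

```text
clock: 8.57
eef_pos: [570.2, -165.4, 77.9]
tool_rot: [-1.575, -0.004, 0.093]
force: [1.1, -4.6, 6.7]
width: 0.2
```

Emit:
apply_moves --pt "0 0 0.15 0 0 0" --pt "0 0 0.15 0 0 0" --pt "0 0 0.15 0 0 0" --pt "0 0 0.15 0 0 0"

```text
clock: 9.07
eef_pos: [567.7, -140.8, 77.6]
tool_rot: [-1.574, -0.003, 0.094]
force: [0.9, -4.1, 6.4]
width: 0.0
```

Emit:
apply_moves --pt "-0.02 0 0.15 0 0 0" --pt "0 0 0.15 0 0 0" --pt "0 0 0.15 0 0 0" --pt "0 0 0.15 0 0 0"

```text
clock: 9.57
eef_pos: [564.6, -117.0, 77.6]
tool_rot: [-1.574, -0.003, 0.093]
force: [0.2, -3.5, 6.0]
width: -0.0
```

Emit:
apply_moves --pt "0 0 0.15 0 0 0" --pt "0 0 0.15 0 0 0" --pt "0 0 0.15 0 0 0"

```text
clock: 9.95
eef_pos: [563.0, -99.0, 77.6]
tool_rot: [-1.574, -0.003, 0.094]
force: [1.2, -5.3, 5.8]
width: 0.1
```

Emit:
apply_moves --pt "0 0 0.15 0 0 0" --pt "0 0 0.15 0 0 0"

```text
clock: 10.2
eef_pos: [561.5, -86.5, 77.3]
tool_rot: [-1.573, -0.002, 0.094]
force: [0.9, -4.4, 6.7]
width: -0.1
```

Emit:
apply_moves --pt "0 0 0.15 0 0 0" --pt "0 0 0.15 0 0 0"

```text
clock: 10.45
eef_pos: [560.3, -74.5, 77.3]
tool_rot: [-1.573, -0.002, 0.094]
force: [-0.1, -4.2, 6.0]
width: 0.2
```

Emit:
apply_moves --pt "0 0 0.15 0 0 0" --pt "0 0 0.15 0 0 0"

```text
clock: 10.7
eef_pos: [559.1, -62.6, 77.3]
tool_rot: [-1.573, -0.002, 0.094]
force: [0.7, -4.9, 6.5]
width: 0.1
```

Emit:
apply_moves --pt "0 0 0.1 0 0 0" --pt "0 0 0.1 0 0 0"

```text
clock: 10.95
eef_pos: [558.3, -54.6, 77.2]
tool_rot: [-1.573, -0.002, 0.094]
force: [0.2, -3.2, 5.6]
width: 0.1
```

Emit:
apply_moves --pt "0 0 0.1 0 0 0" --pt "0 0 0.1 0 0 0"

```text
clock: 11.2
eef_pos: [555.9, -43.9, 76.2]
tool_rot: [-1.57, 0.001, 0.096]
force: [0.7, 0.1, 0.2]
width: -0.3
```

Emit:
apply_moves --pt "0 0 0.1 0 0 0" --pt "0 0 0.1 0 0 0"

```text
clock: 11.45
eef_pos: [555.5, -36.4, 76.4]
tool_rot: [-1.57, 0.001, 0.095]
force: [0.7, 0.2, 0.3]
width: -0.1
```

The tip dropped at y ≈ -46 and the force vanished, so this is the notch, and it matches the visual hint. I'll centre in it and press the key.

Emit:
apply_moves --pt "0 0 0.1 0 0 0" --pt "0 0.06 0 0 0 0" --pt "0 0.06 0 0 0 0" --pt "0 0 0 0 0 0"

```text
clock: 11.95
eef_pos: [555.2, -33.4, 71.6]
tool_rot: [-1.571, 0.001, 0.095]
force: [-0.0, -0.9, 0.2]
width: 0.1
```

Emit:
apply_moves --pt "0 0.05 0 0 0 0" --pt "0 0.05 0 0 0 0" --pt "0 0 0 0 0 0"

```text
clock: 12.32
eef_pos: [555.5, -33.2, 67.9]
tool_rot: [-1.571, -0.0, 0.095]
force: [0.6, -0.1, 1.0]
width: 0.0
```

Emit:
apply_moves --pt "0 0.05 0 0 0 0" --pt "0 0.05 0 0 0 0" --pt "0 0 0 0 0 0"

```text
clock: 12.7
eef_pos: [555.4, -33.2, 63.7]
tool_rot: [-1.571, 0.0, 0.095]
force: [-0.2, -1.1, 1.4]
width: -0.2
```

Run:
```python
from h import *
print(read_state()['force'])
w=get_image('wrist')[:,:,::-1];s=get_image('side')[:,:,::-1]
f=lambda i,k,a:cv2.convertScaleAbs(cv2.resize(i,None,fx=k,fy=k,interpolation=cv2.INTER_CUBIC),alpha=a)
cv2.imwrite('pics/t6.png',np.hstack([f(w[130:290,200:440],2.1,1.6)[:336],np.zeros((336,10,3),'uint8'),f(s[145:229,320:380],4,2)[:336]]))
```

```text
[-0.18581786 -1.07212847  1.40636232]
```

View pics/t6.png

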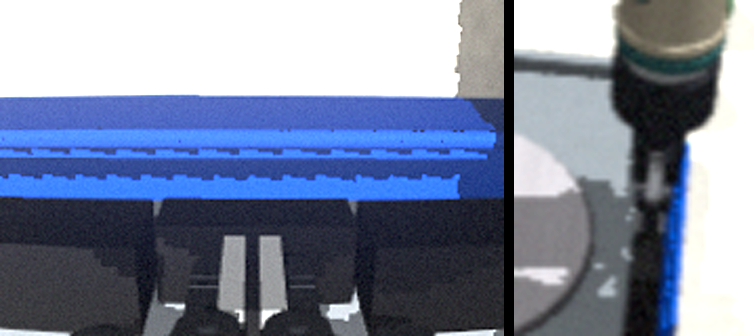

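The picture shows the finger in the notch on the key at (255,240) and the blue tray already partly out. I'll press on to the stop.

Emit:
apply_moves --pt "0 0.04 0 0 0 0" --pt "0 0.03 0 0 0 0" --pt "0 0 0 0 0 0"

```text
clock: 13.18
eef_pos: [555.5, -33.2, 61.8]
tool_rot: [-1.571, -0.0, 0.095]
force: [-1.7, -0.4, 9.7]
width: -0.1
```

Emit:
apply_moves --pt "0 0.04 0 0 0 0" --pt "0 0 0 0 0 0" --pt "0 0 0 0 0 0"

```text
clock: 13.55
eef_pos: [555.5, -33.2, 61.7]
tool_rot: [-1.571, -0.001, 0.095]
force: [-5.5, -0.4, 23.1]
width: 0.2
```

Hard stop reached: z stays at 61.7 while the force rises to 23 N. Now straight up and clear.

Emit:
apply_moves --pt "0 -0.1 0 0 0 0" --pt "0 -0.3 0 0 0 0" --pt "0 -0.6 0 0 0 0" --pt "0 -0.9 0 0 0 0" --pt "0 -0.9 0 0 0 0" --pt "0 -0.9 0 0 0 0" --pt "-0.9 -0.3 0 0 0 0" --pt "-0.9 0 0 0 0 0" --pt "-0.9 0 0 0 0 0" --pt "0 0 0 0 0 0" --pt "0 0 0 0 0 0"

```text
clock: 14.92
eef_pos: [449.0, -43.1, 219.9]
tool_rot: [-1.571, -0.002, 0.095]
force: [0.5, -0.4, -0.3]
width: 0.1
```

Run:
```python
from h import *
s=read_state();print(s['clock'],s['eef_pos'],s['force'],abs(s['qd']).max())
t=get_image('top')[:,:,::-1];cv2.imwrite('pics/top7.png',t);w=get_image('wrist')[:,:,::-1]
a=cv2.imread('pics/top1.png')
def cen(im,lo,hi):
    m=cv2.inRange(cv2.cvtColor(im,cv2.COLOR_BGR2HSV),lo,hi);k=[c for c in cv2.findContours(m,0,1)[0] if cv2.contourArea(c)>60];return [np.round(cv2.minAreaRect(c)[0],1).tolist() for c in k]
for n,lo,hi in(('orange',(8,180,60),(20,255,255)),('green',(60,100,20),(88,255,255)),):print(n,cen(a,lo,hi),cen(t,lo,hi))
f=cv2.convertScaleAbs(cv2.resize(t[80:260,130:530],(800,360)),alpha=1.6)
cv2.imwrite('pics/t8.png',np.vstack([f,cv2.convertScaleAbs(cv2.resize(w[0:200],(768,240)),alpha=1.5).copy()@np.eye(3,dtype='uint8') if 0 else cv2.copyMakeBorder(cv2.resize(w[50:250],(750,234)),0,0,0,50,0)]))
m=cv2.inRange(cv2.cvtColor(t,cv2.COLOR_BGR2HSV),(105,130,50),(130,255,255));k=max(cv2.findContours(m,0,1)[0],key=cv2.contourArea)
print(cv2.minAreaRect(k),[np.round(onz('top',*p,58),1).tolist() for p in cv2.boxPoints(cv2.minAreaRect(k))])
```

```text
14.925 [449.01807369 -43.14027227 219.94004492] [ 0.51437467 -0.37216904 -0.27950842] 0.01724674292551635
orange [[166.3, 204.9], [334.0, 143.0]] [[166.3, 205.0], [334.5, 145.0]]
green [[477.9, 222.7]] [[478.2, 221.9]]
((333.7484436035156, 238.33274841308594), (7.787006378173828, 116.72525024414062), 83.37922668457031) [[522.0, 134.8, 58.0], [552.6, -158.6, 58.0], [533.1, -160.5, 58.0], [502.5, 132.7, 58.0]]
```

View pics/t8.png

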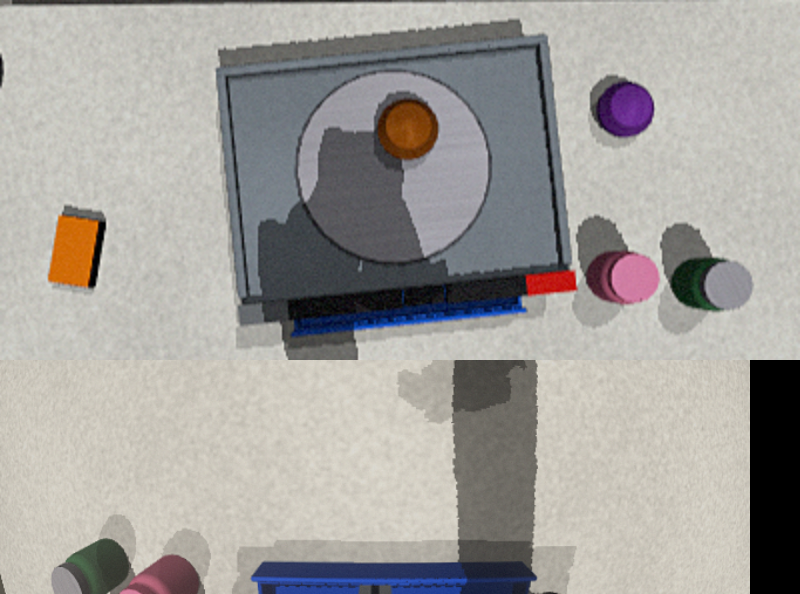

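```bash
python3 -c "
from cell import *
print(finish_job())"
```

```text
the job is handed in; nothing more can be done
None
```

The job is handed in: the key is pressed to its stop and the blue tray is out. No verdict was reported.

**What I did**
- I put the closed fingertip on the red cap, first felt at about 6 N and pressed to 23 N. I then swept it along the edging at about 6 N without a break.
- The tip dropped into the notch at y ≈ -46 mm and the force went to zero. I moved to the middle of the notch and pressed the key down.
- The press ended at a hard stop: TCP z stayed at 61.7 mm while the force rose to 23 N. That is 15.5 to 16 mm below the edging top, against 16 mm expected.
- I then lifted straight up and backed the hand off. The whole run took about 15 s.

**Last checks**
- The top and wrist pictures show the tray out, and the hand is clear with about 0 N on it.
- The pad stayed within 0.1 px in the top view and the jar within 1 px.
- The paperweight's colour centre moved 2 px. I put that down to the arm's shadow on it, because nothing went near it.
- I could not measure the tray's full 40 mm directly. The key's hard stop is the evidence for it.

**What disagreed**
- With the gripper shut, the real fingertip was about 22 mm above the reported TCP, although the text says the TCP is at the very end. I went by touch instead.
- While the key was moving, the force at the end of each step read only about 1 N, below the stated 4 to 6 N. The tray was visibly moving, though.

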